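# Start the kitchen timers in cooking order

### The job

Start three of the push-top kitchen timers in the order the dishes go on: lightly press down the red cap, then the yellow one, then the blue one, each until it is most of the way down and stays down. Only press with the fingertips: do not lift, drag or tip any timer, leave the green one stopped, and leave the dishes and other things where they are. Finish with the gripper clear.

Things in the scene. Friction and masses are not known exactly. Their poses are not given: they have to be found in the camera images.
- red_timer: loose push-top kitchen timer with a red cap, 0.25 kg: round grey housing 76 mm in diameter and 30 mm tall, small display on one side, standing on the worktop in front of the wall cabinets, which hang 0.5 m above its back half. Origin: centre of its underside, z up.
- red_top (a point): centre of the top of the red cap (50 mm in diameter, flat top), 48 mm above the worktop while up; it moves with the cap.
- red_cap (a joint): how far the red cap is pressed down, m: 0 up (timer stopped), 0.012 at its stop. It yields at 3.5 N, rising evenly to 6.5 N just before the stop (over 30 N is too hard), and stays where it is left; beyond 0.006 the timer runs. At the stop its top still stands 6 mm above the housing.
- yellow_timer: loose push-top kitchen timer with a yellow cap, 0.25 kg: round grey housing 76 mm in diameter and 30 mm tall, small display on one side, standing on the worktop in front of the wall cabinets, which hang 0.5 m above its back half. Origin: centre of its underside, z up.
- yellow_top (a point): centre of the top of the yellow cap (50 mm in diameter, flat top), 48 mm above the worktop while up; it moves with the cap.
- yellow_cap (a joint): how far the yellow cap is pressed down, m: 0 up (timer stopped), 0.012 at its stop. It yields at 3.5 N, rising evenly to 6.5 N just before the stop (over 30 N is too hard), and stays where it is left; beyond 0.006 the timer runs. At the stop its top still stands 6 mm above the housing.
- blue_timer: loose push-top kitchen timer with a blue cap, 0.25 kg: round grey housing 76 mm in diameter and 30 mm tall, small display on one side, standing on the worktop in front of the wall cabinets, which hang 0.5 m above its back half. Origin: centre of its underside, z up.
- blue_top (a point): centre of the top of the blue cap (50 mm in diameter, flat top), 48 mm above the worktop while up; it moves with the cap.
- blue_cap (a joint): how far the blue cap is pressed down, m: 0 up (timer stopped), 0.012 at its stop. It yields at 3.5 N, rising evenly to 6.5 N just before the stop (over 30 N is too hard), and stays where it is left; beyond 0.006 the timer runs. At the stop its top still stands 6 mm above the housing.
- green_timer: loose push-top kitchen timer with a green cap, 0.25 kg: round grey housing 76 mm in diameter and 30 mm tall, small display on one side, standing on the worktop in front of the wall cabinets, which hang 0.5 m above its back half. Origin: centre of its underside, z up.
- green_top (a point): centre of the top of the green cap (50 mm in diameter, flat top), 48 mm above the worktop while up; it moves with the cap.
- green_cap (a joint): how far the green cap is pressed down, m: 0 up (timer stopped), 0.012 at its stop. It yields at 3.5 N, rising evenly to 6.5 N just before the stop (over 30 N is too hard), and stays where it is left; beyond 0.006 the timer runs. At the stop its top still stands 6 mm above the housing.
- saucepan: saucepan with a wooden handle, 160 x 301 x 108 mm, at the back; origin under it. Bystander.
- white_bowl: white bowl, 162 mm wide, 72 mm tall, at the back; origin under its centre. Bystander.
- spotted_mug: white mug with dark spots, 82 x 114 x 91 mm, near edge, left; origin under it. Bystander.
- teal_cup: teal glass cup, 67 mm wide, 66 mm tall, among the timers; origin under its centre. Bystander.
- brown_mug: brown and white mug, 90 x 122 x 105 mm, at the right; origin under it. Bystander.
- tape_roll: roll of tan tape lying flat, 98 mm wide, 25 mm tall, at the back left; origin under it. Bystander.

How it is judged:
By the outcome, as a careful person would: the job done as asked, in the order asked, and still so for the second after the job is handed in, with the robot touching nothing.
It also fails if it takes over 48 s, if anything falls off the work surface, if the arm or the gripper's body presses on something with over 40 N, if the wrist force passes 120 N, or if a joint passes its speed limit or range.

### The arm

A 6-joint arm with a two-finger parallel gripper is mounted at the origin on a cart in front of the work surface, level with it; the furniture and walls round the work are solid. World frame = base frame: x ahead of the robot, y to its left, z up, the work surface at z = 0. Lengths are in mm, angles in rad, forces in N, time in s.
With the tool pointing down it reaches from about 350 to 850 mm from the base axis. Payload 8.1 kg.
Tool frame: the origin (TCP) lies at the very end of the fingers, on their centre line; the grasp point (between the pads) lies 19 mm behind it; x points along the fingers, z is the direction in which the jaws open and shut, and the axes are right-handed (so a half turn about x gives the same grasp; the last joint's range is limited). The gripper opens to 85 mm and grips with 20 to 120 N. Pads are 22 mm wide; open, the fingers measure 114 mm over their backs; the gripper's body (76 mm by 85 mm) begins 54 mm behind the grasp point. The pads swing forward as they close: fully open they stand 13 mm farther back than shut.
Start: joints at [1.176, 0.13, 1.488, -0, 1.523, -0.085], TCP at [182.899, 571.448, 231.292] pointing down, gripper open.
Joint ranges: [-2.96, 2.96], [-0.89, 2.26], [0.02, 2.5], [-1.34, 4.48], [0, 2.73], [-2.66, 2.66]. Speed limits (rad/s): [2.39, 2.39, 2.79, 3.14, 3.14, 3.14].

### API

Orientations are given as a rotation vector (axis times angle).
In Python, from plant import arm gives the robot as it stands.
- The arm moves only by the shell command python3 -m handwheel 'ROWS' [FORCE]. ROWS is JSON, a list of rows, each a list of 7 numbers: the shift along the tool's x, y, z in units of 30 mm (1.0 is 30 mm), then the turn, a rotation vector about the tool's x, y, z in units of 10 degrees (1.0 is 10 degrees), then the gripper's target within -1 to 1 (fully open at 1, half-way at 0, shut at -1). A call has 1 to 12 rows; each row is the pose to reach, as a shift and turn from the pose measured when the call began, along the tool's axes at that moment; what a row does not reach only later rows make up. A row lasts 1/8 s, in which the tool goes at most 62.5 mm and 10.7 degrees, less where a joint would pass 70% of its speed; a pose out of reach is approached as far as the arm can. A call with a gripper value outside its range is refused whole. The fingers move at their own pace and stop on an object; FORCE is the grip in N (left out, the last holds). Time passes only in rows, so rows that repeat a pose let the fingers close. It gives the time, the measured TCP pose, the force and the opening at its end, in the units of the state.
- arm.read_state(): the state, without advancing time (a new reading comes with each control period).
- arm.get_image(name): name is "scene" or "top" or "wrist"; returns the picture (400x640x3 uint8, red, green, blue); there is no depth.
- arm.calibration(name): a dict with "mtx" (3x3 intrinsics, pixels), "R" (3x3) and "t" (3): a world point X has camera coordinates R X + t. Camera axes: x right, y down, z forward; pixel columns grow to the right and rows downward; lengths in mm; the calibration is good to about 2 mm. A picture is of the moment at which its call begins: read the wrist's pose just before it. calibration takes no time and is no camera call; for the wrist camera it gives the pose at the moment of the call.
- arm.close_job(): hands the job in, once; it reports no verdict.
Trained networks look in the newest picture that a camera, given by its name, has taken for a name from the list of things; names that differ only in an ending like _2 or _b are one class to them, and where a whole thing is asked for, a point or a joint stands for the part that bears it (a point fixed in the world has none). Each returns a list of dicts, best first, with "p" (0 to 1); they miss things now and then, are a little off and sometimes report something else, mostly with a low value. They report only what shows in the picture. A call takes as long as a camera call.
- arm.recognise(target, camera): "point" ([x, y, z] in mm, in the coordinates of the camera as it stood for that picture, good to about 4 mm: the middle of the surface that is visible of it).
- arm.silhouettes(target, camera): "mask" (400x640 bool, what is visible of it).
The state is a dict: "clock": time; "qpos": joint angles; "dq": joint speeds; "tau": joint torques, N m; "tcp_pos": TCP position; "tcp_rot": TCP orientation; "force": force on the tool from outside, world axes, zero at the start; "torque": the same for the moment, N m; "opening": opening from 0.0 (shut) to 1.0 (fully open).
Only numpy, scipy, OpenCV 4.12 (cv2) and the standard library are available. Lean on these libraries where they do the work, as an engineer would, in place of code of your own. Each camera call takes 0.05 s, during which the arm holds its last target. There are 200 camera calls.

## Working session

There is one attempt and no reset: what is moved stays moved. The work goes in short steps, Python scripts to look and compute and a shell command to move; the robot and the scene stay as the last step left them, time stands still between calls to the robot, and variables do not carry over. Pictures are saved under pics/ and viewed, about 8 in all and at most 12, crops included, and the job is handed in when it is done.

```bash
mkdir -p pics; cat > h.py <<'E'
import numpy as np, cv2
from plant import arm
from scipy.spatial.transform import Rotation as Ro
def world(p,c):
    return np.array(c["R"]).T@(np.array(p)-np.array(c["t"]))
def pix_to_z(u,v,z,c):
    d=np.array(c["R"]).T@np.linalg.inv(c["mtx"])@np.array([u,v,1.]); o=-np.array(c["R"]).T@np.array(c["t"])
    return o+d*(z-o[2])/d[2]
def rel(target):
    s=arm.read_state(); R=Ro.from_rotvec(s["tcp_rot"]).as_matrix()
    return R.T@(np.array(target)-s["tcp_pos"])/30
E
python3 - <<'E'
from h import *
s=arm.read_state(); print({k:np.round(v,3) for k,v in s.items()})
print(np.round(Ro.from_rotvec(s["tcp_rot"]).as_matrix(),3))
for n in ("top","scene"):
    c=arm.calibration(n); im=arm.get_image(n); cv2.imwrite(f"pics/{n}.png",im[:,:,::-1])
    for t in "red yellow blue green".split():
        r=arm.silhouettes(t+"_cap",n)
        q=arm.recognise(t+"_top",n)
        for x in r[:2]:
            m=x["mask"]; ys,xs=np.nonzero(m); 
            if len(xs): print(n,t,round(x["p"],2),m.sum(),xs.mean().round(),ys.mean().round(),pix_to_z(xs.mean(),ys.mean(),48,c).round())
        for x in q[:2]: print("  rec",round(x["p"],2),world(x["point"],c).round())
print(arm.read_state()["clock"])
E
```

```text
{'clock': np.float64(0.0), 'qpos': array([ 1.176,  0.131,  1.489, -0.   ,  1.523, -0.085]), 'dq': array([ 0.001,  0.002,  0.   ,  0.001, -0.   , -0.   ]), 'tau': array([ 0.0000e+00, -5.6939e+01, -5.0055e+01, -0.0000e+00,  1.4000e-02,
       -0.0000e+00]), 'tcp_pos': array([182.685, 570.921, 230.216]), 'tcp_rot': array([-0.979,  1.342,  0.977]), 'force': array([-0.828, -0.223, -0.044]), 'torque': array([ 0.019, -0.059,  0.032]), 'opening': np.float64(1.003)}
[[-0.001 -0.952  0.305]
 [-0.002  0.305  0.952]
 [-1.     0.    -0.002]]
top red 0.74 171 355.0 218.0 [ 447. -171.   48.]
top red 0.68 170 306.0 222.0 [436.  -5.  48.]
  rec 0.64 [434.  -6.  50.]
top yellow 0.64 176 396.0 208.0 [ 480. -312.   48.]
top yellow 0.54 642 179.0 256.0 [323. 422.  48.]
  rec 0.59 [ 480. -312.   50.]
  rec 0.36 [496. 342.  19.]
top blue 0.5 164 355.0 218.0 [ 446. -171.   48.]
  rec 0.44 [ 450. -174.   45.]
  rec 0.25 [ 481. -312.   43.]
top green 0.59 164 264.0 224.0 [431. 138.  48.]
  rec 0.6 [430. 138.  49.]
0.9
```

View pics/top.png

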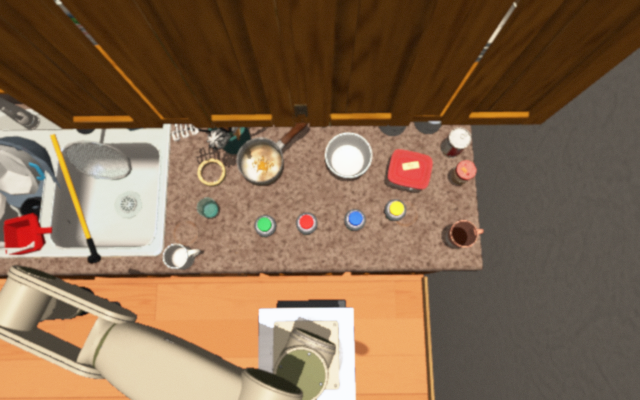

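View pics/scene.png

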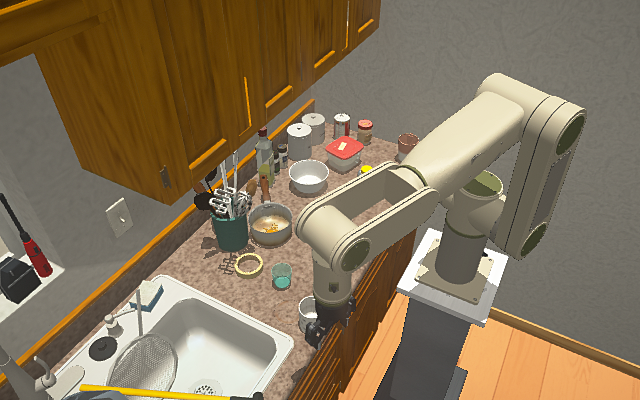

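Top view, left to right: green (264,224), red (306,222), blue (355,218) and yellow (396,208). The networks' "red" hit at (355,218) is really the blue cap. In the scene view the arm hides the timers. Next I'll go above red with the fingers shut.

```bash
python3 -m handwheel '[[0,-1.5,-1.7,0,0,0,-1],[1.35,-7,-8,0,0,0,-1],[1.35,-7,-8,0,0,0,-1],[1.35,-7,-8,0,0,0,-1],[1.35,-7,-8,0,0,0,-1],[1.35,-7,-8,0,0,0,-1],[2.7,-13.9,-15.7,0,0,0,-1],[2.7,-13.9,-15.7,0,0,0,-1],[2.7,-13.9,-15.7,0,0,0,-1],[2.7,-13.9,-15.7,0,0,0,-1],[2.7,-13.9,-15.7,0,0,0,-1],[2.7,-13.9,-15.7,0,0,0,-1]]' 20
cat > look.py <<'E'
from h import *; import sys
t,cam,out=sys.argv[1:4]
s=arm.read_state(); print("clk",s["clock"],np.round(s["tcp_pos"],1),np.round(s["force"],1),s["opening"]); print(Ro.from_rotvec(s["tcp_rot"]).as_matrix().round(3))
c=arm.calibration(cam); im=arm.get_image(cam); cv2.imwrite(f"pics/{out}.png",im[:,:,::-1])
for x in arm.silhouettes(t+"_cap",cam)[:2]:
    ys,xs=np.nonzero(x["mask"]); print("sil",round(x["p"],2),len(xs),xs.mean().round(),ys.mean().round(),pix_to_z(xs.mean(),ys.mean(),46,c).round(1), 'top', xs.min(),xs.max(),ys.min(),ys.max())
for x in arm.recognise(t+"_top",cam)[:2]:
    w=world(x["point"],c); print("rec",round(x["p"],2),w.round(1),"rel units",rel(w).round(2))
E
python3 look.py red wrist w1
```

```text
clock: 2.4
tcp_pos: [437.4, -7.5, 150.0]
tcp_rot: [-0.974, 1.343, 0.974]
force: [-0.4, 1.3, 0.3]
opening: 0.0
clk 2.4 [437.4  -7.5 150. ] [-0.4  1.3  0.3] 0.0001513806083898236
[[-0.    -0.951  0.31 ]
 [-0.001  0.31   0.951]
 [-1.     0.    -0.001]]
sil 0.82 3620 319.0 189.0 [435.   -2.9  46. ] top 286 352 154 222
rec 0.61 [434.3  -4.8  48.9] rel units [ 3.38  0.05 -0.06]
```

View pics/w1.png

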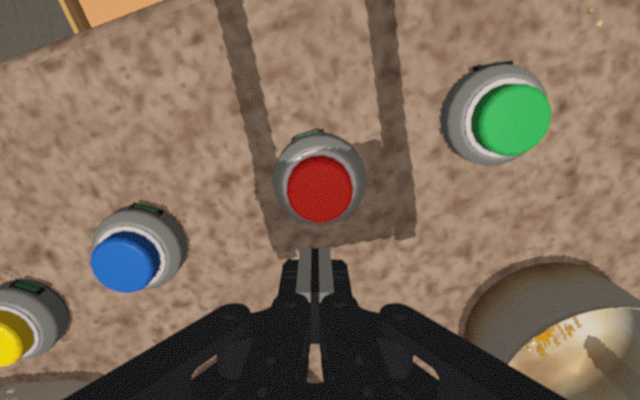

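Wrist view: the red cap is at (319,189), just ahead of the fingertips. Blue, green and part of yellow are also visible. I'll press red, aiming for the tip at z≈40 at first.

```bash
python3 -m handwheel '[[1.5,0.1,0.08,0,0,0,-1],[2.9,0.1,0.08,0,0,0,-1],[3.3,0.1,0.08,0,0,0,-1],[3.4,0.1,0.08,0,0,0,-1],[3.5,0.1,0.08,0,0,0,-1],[3.6,0.1,0.08,0,0,0,-1],[3.67,0.1,0.08,0,0,0,-1],[3.67,0.1,0.08,0,0,0,-1]]'
```

```text
clock: 3.55
tcp_pos: [435.4, -0.2, 41.1]
tcp_rot: [-0.978, 1.338, 0.977]
force: [2.7, 3.7, 5.0]
opening: -0.003
```

```bash
python3 -m handwheel '[[0.05,0,0,0,0,0,-1],[0.1,0,0,0,0,0,-1],[0.1,0,0,0,0,0,-1]]'; python3 -c "
from h import *
for i in range(3):
    s=arm.read_state();print(s['clock'],s['tcp_pos'].round(1),s['force'].round(1))"
```

```text
clock: 3.92
tcp_pos: [435.5, -0.3, 38.2]
tcp_rot: [-0.978, 1.338, 0.977]
force: [-0.2, 2.2, 2.7]
opening: -0.001
3.925 [ 4.355e+02 -3.000e-01  3.820e+01] [-0.2  2.2  2.7]
3.925 [ 4.355e+02 -3.000e-01  3.820e+01] [-0.2  2.2  2.7]
3.925 [ 4.355e+02 -3.000e-01  3.820e+01] [-0.2  2.2  2.7]
```

```bash
python3 -m handwheel '[[-0.5,0,0,0,0,0,-1],[-2,0,0,0,0,0,-1],[-3.7,0,0,0,0,0,-1],[-3.7,0,0,0,0,0,-1]]'; python3 look.py red wrist w2
python3 - <<'E'
import cv2,numpy as np
a=cv2.imread('pics/w1.png')[100:260,230:410];b=cv2.imread('pics/w2.png')[100:260,230:410]
cv2.imwrite('pics/c2.png',cv2.resize(np.hstack([a,b]),None,fx=2,fy=2))
E
```

```text
clock: 4.42
tcp_pos: [438.5, -1.1, 154.9]
tcp_rot: [-0.983, 1.331, 0.97]
force: [-0.0, 0.1, 0.0]
opening: -0.002
clk 4.425 [438.5  -1.1 154.9] [-0.   0.1  0. ] -0.0018984181373549573
[[ 0.011 -0.952  0.305]
 [-0.001  0.305  0.952]
 [-1.    -0.011  0.002]]
sil 0.96 3125 310.0 184.0 [432.9  -2.1  46. ] top 278 341 153 214
```

View pics/c2.png

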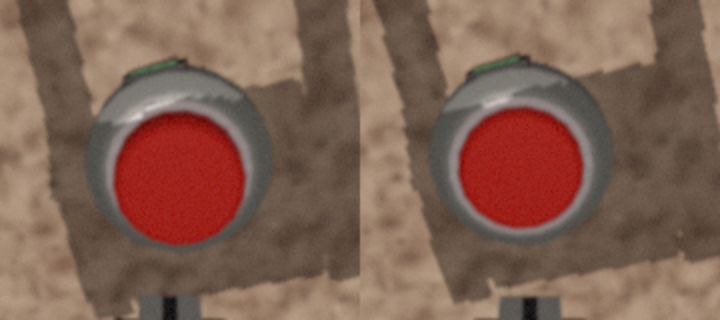

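Red is clearly well down: the cap now sits low and centred in its collar, and the housing hasn't moved. The tip reached z 38.2, so about 10 mm of travel. Now to yellow.

```bash
python3 -m handwheel '[[0,-1,-2,0,0,0,-1],[0,-2,-4,0,0,0,-1],[0,-3,-6,0,0,0,-1],[0.1,-4.5,-9.4,0,0,0,-1],[0.1,-4.5,-9.4,0,0,0,-1],[0.1,-4.5,-9.4,0,0,0,-1],[0.1,-4.5,-9.4,0,0,0,-1]]'; python3 look.py yellow wrist w3
```

```text
clock: 5.45
tcp_pos: [476.1, -309.5, 143.7]
tcp_rot: [-0.974, 1.34, 0.98]
force: [0.1, -0.5, 0.0]
opening: -0.001
clk 5.45 [ 476.1 -309.5  143.7] [ 0.1 -0.5  0. ] -0.0006212474407220107
[[-0.001 -0.952  0.306]
 [ 0.003  0.306  0.952]
 [-1.     0.002  0.002]]
sil 0.73 3567 310.0 201.0 [ 478.4 -312.8   46. ] top 277 343 167 234
rec 0.92 [ 479.3 -309.8   51. ] rel units [ 3.14 -0.08 -0.01]
```

View pics/w3.png

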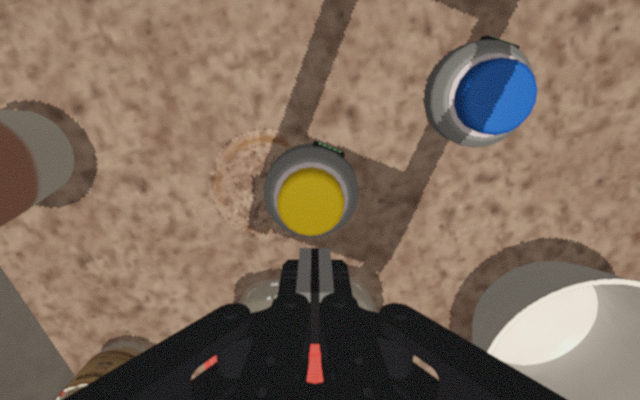

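The yellow cap is at (310,201), just ahead of the tips, and clear all round.

```bash
python3 -m handwheel '[[1.5,-0.1,0,0,0,0,-1],[2.7,-0.1,0,0,0,0,-1],[3.1,-0.1,0,0,0,0,-1],[3.2,-0.1,0,0,0,0,-1],[3.3,-0.1,0,0,0,0,-1],[3.4,-0.1,0,0,0,0,-1],[3.47,-0.1,0,0,0,0,-1],[3.47,-0.1,0,0,0,0,-1]]'
```

```text
clock: 6.6
tcp_pos: [481.1, -310.2, 42.1]
tcp_rot: [-0.98, 1.337, 0.977]
force: [3.1, 0.5, 4.8]
opening: 0.0
```

```bash
python3 -m handwheel '[[0.06,0,0,0,0,0,-1],[0.13,0,0,0,0,0,-1],[0.13,0,0,0,0,0,-1]]'
```

```text
clock: 6.98
tcp_pos: [481.2, -310.3, 38.2]
tcp_rot: [-0.98, 1.337, 0.977]
force: [1.6, 1.6, 2.8]
opening: -0.002
```

```bash
python3 -m handwheel '[[-0.5,0,0,0,0,0,-1],[-2,0,0,0,0,0,-1],[-3.5,0,0,0,0,0,-1],[-3.5,0,0,0,0,0,-1]]'; python3 look.py yellow wrist w4
python3 - <<'E'
import cv2,numpy as np
a=cv2.imread('pics/w3.png')[110:270,220:400];b=cv2.imread('pics/w4.png')[110:270,220:400]
cv2.imwrite('pics/c4.png',cv2.resize(np.hstack([a,b]),None,fx=2,fy=2))
E
```

```text
clock: 7.48
tcp_pos: [483.1, -312.3, 149.0]
tcp_rot: [-0.986, 1.335, 0.969]
force: [0.2, -0.3, 0.9]
opening: 0.001
clk 7.475 [ 483.1 -312.3  149. ] [ 0.2 -0.3  0.9] 0.0011094635865272471
[[ 0.01  -0.953  0.304]
 [-0.006  0.304  0.953]
 [-1.    -0.011 -0.002]]
sil 0.73 3243 312.0 185.0 [ 476.7 -312.2   46. ] top 279 344 153 216
rec 0.68 [ 482.  -308.2   38.2] rel units [ 3.48 -0.03  0.07]
```

View pics/c4.png

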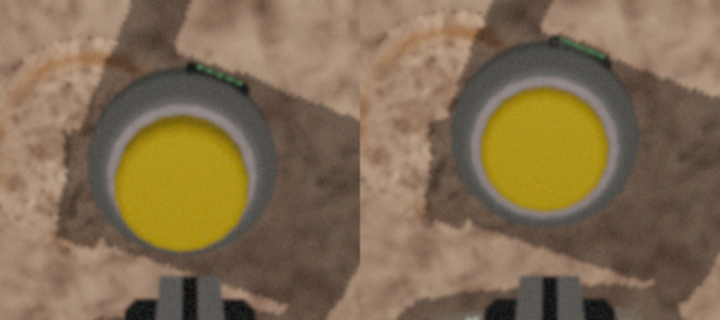

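Yellow is down and its timer hasn't moved. Now blue.

```bash
python3 -m handwheel '[[0,1,2,0,0,0,-1],[0.1,2.5,4.1,0,0,0,-1],[0.1,2.5,4.1,0,0,0,-1],[0.1,2.5,4.1,0,0,0,-1],[0.1,2.5,4.1,0,0,0,-1]]'; python3 look.py blue wrist w5
```

```text
clock: 8.25
tcp_pos: [446.4, -170.9, 139.6]
tcp_rot: [-0.979, 1.338, 0.977]
force: [-0.2, -0.4, 0.8]
opening: -0.0
clk 8.25 [ 446.4 -170.9  139.6] [-0.2 -0.4  0.8] -0.0002308571149482063
[[ 0.002 -0.953  0.304]
 [-0.     0.304  0.953]
 [-1.    -0.002  0.001]]
sil 0.78 3825 313.0 196.0 [ 445.2 -170.9   46. ] top 280 347 161 231
sil 0.42 7346 314.0 185.0 [ 437.4 -168.1   46. ] top 265 361 135 233
rec 0.75 [ 442.9 -168.3   47.2] rel units [3.08 0.15 0.05]
```

View pics/w5.png

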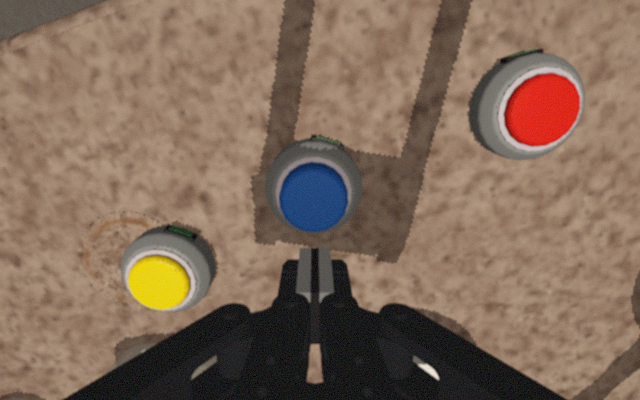

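The blue cap is at (313,196), centred under the tips. Red and yellow still look pressed.

```bash
python3 -m handwheel '[[1.5,0.03,0,0,0,0,-1],[2.6,0.03,0,0,0,0,-1],[2.95,0.03,0,0,0,0,-1],[3.05,0.03,0,0,0,0,-1],[3.15,0.03,0,0,0,0,-1],[3.25,0.03,0,0,0,0,-1],[3.33,0.03,0,0,0,0,-1],[3.33,0.03,0,0,0,0,-1]]'
```

```text
clock: 9.4
tcp_pos: [446.5, -171.3, 40.4]
tcp_rot: [-0.98, 1.338, 0.975]
force: [0.6, -2.1, 3.6]
opening: -0.004
```

```bash
python3 -m handwheel '[[0.04,0,0,0,0,0,-1],[0.07,0,0,0,0,0,-1],[0.07,0,0,0,0,0,-1]]'
```

```text
clock: 9.78
tcp_pos: [446.6, -171.4, 38.4]
tcp_rot: [-0.98, 1.338, 0.975]
force: [-1.8, -0.6, 4.8]
opening: -0.005
```

Lift straight up, then look at all the timers.

```bash
python3 -m handwheel '[[-0.5,0,0,0,0,0,-1],[-2,0,0,0,0,0,-1],[-4,0,0,0,0,0,-1],[-4.5,0,0,0,0,0,-1],[-4.5,0,0,0,0,0,-1],[-4.5,0,0,0,0,0,-1]]'; python3 look.py blue wrist w6; python3 - <<'E'
from h import *
c=arm.calibration("top"); im=arm.get_image("top"); cv2.imwrite("pics/top2.png",im[:,:,::-1])
a=cv2.imread("pics/top.png")[120:275,160:490]; b=im[120:275,160:490,::-1]
cv2.imwrite("pics/cmp.png",cv2.resize(np.vstack([a,b]),None,fx=1.9,fy=1.9))
E
```

```text
clock: 10.52
tcp_pos: [445.1, -170.6, 171.7]
tcp_rot: [-0.978, 1.339, 0.977]
force: [-0.2, -0.3, -0.6]
opening: 0.004
clk 10.525 [ 445.1 -170.6  171.7] [-0.2 -0.3 -0.6] 0.004208634508624992
[[ 0.002 -0.952  0.305]
 [ 0.     0.305  0.952]
 [-1.    -0.001  0.001]]
sil 0.69 2788 314.0 183.0 [ 443.8 -170.3   46. ] top 284 343 154 212
rec 0.88 [ 444.  -168.6   38.7] rel units [4.43 0.06 0.05]
rec 0.74 [ 442.7 -169.5   30. ] rel units [4.71 0.09 0.01]
```

View pics/w6.png

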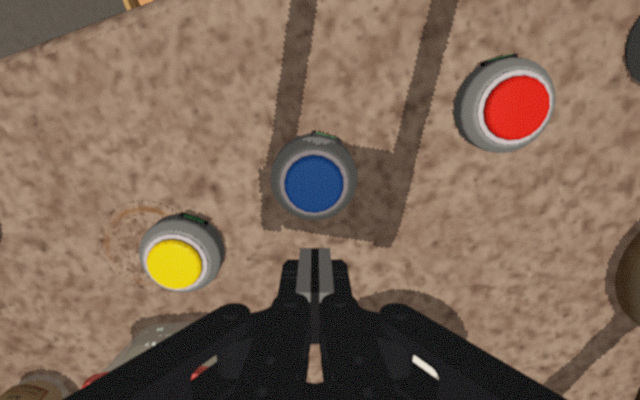

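View pics/cmp.png

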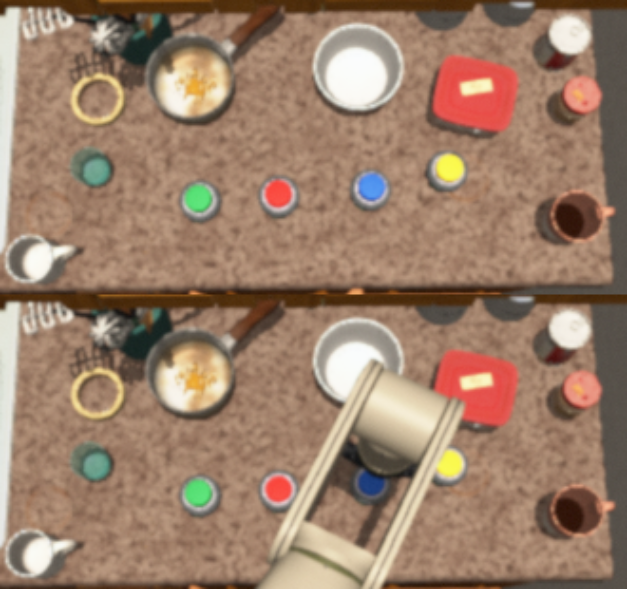

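All three caps are low in their collars, nothing else has moved, and the gripper is clear at z = 172 mm.

```bash
python3 -c "
from plant import arm
print(arm.close_job())"
```

```text
the job is handed in; nothing more can be done
None
```

I pressed the red, yellow and blue caps in that order with the shut fingertips, and handed the job in at about 10.6 s.

- **Depth:** each press took the tip to about z = 38 mm, roughly 10 mm of the 12 mm travel.
- **Force:** the vertical readings at the ends of the press moves were 2.7–5.0 N. They were noisy, and I did not log the peaks between readings.
- **Caps:** the wrist pictures after lifting show all three caps low in their collars and staying down. I judged this by eye, because the caps' joint values cannot be read directly.
- **Other things:** comparing the top view before and after shows no visible shift of any timer or dish. The green timer was never approached.
- **Gripper:** it finished clear, with the fingertips at z = 172 mm.

One network result was wrong: in the first top view, the best "red" match was the blue cap. I told them apart from the picture.

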